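Select the photometer's filter and take a reading

TASK

On the bench photometer, push the finger tab of the filter turret round, either way, until it clicks in at the place marked with three dots, then press the round read key fully down and let it come up again. Do it gently with the fingertips or the outside of the fingers: do not take the tab between the fingers, and leave the dish, bottle, bowl and jar standing around it where they are.

Things in the scene. Friction and masses are not known exactly. Their poses are not given: they have to be found in the camera images.
- photometer: white bench instrument, fixed, 390 wide (y), deck 300 deep and 100 above the bench, sloped yellow panel with display and flat printed keys in front (-x). Origin on the bench under the deck's centre; x to its back, y to its left. On the deck: turret axis at (20, -65) mm, read key at (-40, 125), closed black cell cover 94 x 104, 27 high, at (80, 125)
- turret_hub (a point): point on the turret's vertical axis at the height of the tab's top, 24 mm above the deck. The turret is a black disc of radius 50, its top 17 mm (hub screw 24 mm) above the deck, with six round filter windows
- tab_end (a point): on top of the turret's only tab, 84 mm from the axis, x outward along the tab, y counter-clockwise. The tab is a black bar 12 mm wide standing out radially from the disc (free from 50 to 88 mm from the axis), from 4 to 24 mm above the deck, with upright sides to push on; it points at the dots of the place in use
- three_dots (a point): where tab_end lies when the tab is clicked in at three dots (same height). Six places, 60 degrees apart, have printed black dots on the deck, 112 mm from the axis: clockwise from above 1 dot at the back (+x of the photometer), 2, 3, 4 at the front (-x), 5, 6
- turret (a joint): turret angle, rad, growing counter-clockwise from above; turns endlessly both ways. 0 = three dots, 1.047 = two, 2.094 = one, 3.142 = six, 4.189 = five, 5.236 = four (6.283 a turn). A sprung click stop holds it at each place: about 2 to 3 N sideways at the tab moves it out; once past half way (0.52 rad) to the next place it snaps in there by itself
- key_top (a point): centre of the top of the round black read key, cap radius 15, on a grey housing on the deck; z of this point is the height of its top
- key (a joint): travel of the read key, 0 = up, 0.005 m = fully down (straight down, spring, 4 N fully down)
- weigh_dish: loose aluminium dish, radius 26, 18 high, on the deck near its front edge; origin at the centre of its underside
- reagent: loose amber bottle, radius 28, 115 high, on the bench left of the instrument; origin at the centre of its underside
- crucible: loose white porcelain bowl, radius 34, 36 high, on the bench right of the instrument; origin at the centre of its underside
- sample_jar: loose clear jar, radius 30, 70 high, on the bench right of the instrument; origin at the centre of its underside

How it is judged:
By the outcome, as a careful person would: the job done as asked, in the order asked, and still so for the second after the job is handed in, with the robot touching nothing.
It also fails if it takes over 72 s, if anything falls off the work surface, if the arm or the gripper's body presses on something with over 40 N, if the wrist force passes 120 N, or if a joint passes its speed limit or range.

ROBOT

A 6-joint arm with a two-finger parallel gripper is mounted at the origin on the work surface. World frame = base frame: x ahead of the robot, y to its left, z up, the work surface at z = 0. Lengths are in m, angles in degrees, forces in N, time in s.
With the tool pointing down it reaches from about 0.325 to 0.9 m from the base axis. Payload 6.1 kg.
Tool frame: the origin (TCP) lies at the very end of the fingers, on their centre line; the grasp point (between the pads) lies 19 mm behind it; z points along the fingers, y is the line along which they close (so a half turn about z gives the same grasp; the last joint's range is limited). The gripper opens to 85 mm and grips with 20 to 120 N. Pads are 22 mm wide; open, the fingers measure 114 mm over their backs; the gripper's body (76 mm by 85 mm) begins 54 mm behind the grasp point. The pads swing forward as they close: fully open they stand 13 mm farther back than shut.
Start: joints at [60.04, 12.628, 87.462, -0, 79.91, -7.225], TCP at [0.242, 0.576, 0.231] pointing down, gripper open.
Joint ranges: [-170.65, 170.65], [-52.31, 119.04], [5.05, 147.46], [-71.25, 251.25], [11.57, 151.72], [-153.62, 153.62]. Speed limits (degrees/s): [147.25, 147.25, 172.46, 180, 180, 180].

INTERFACE

Orientations are given as a 3x3 rotation matrix whose columns are the frame's x, y, z axes.
In Python, from cell import get_obs, read_camera, camera_info, close_job gives the robot as it stands.
- The arm moves only by the shell command python3 -m crank 'ROWS' [OPENING] [FORCE]. ROWS is JSON, a list of rows, each an object with "linear": the shift along the tool's x, y, z in mm, a list of three; "spin": the turn about the tool's z in degrees. A call has exactly 5 rows; each row is the pose to reach, as a shift and turn from the pose commanded when the call began, along the tool's axes at that moment; what a row does not reach only later rows make up. A row lasts 1/12 s, in which the tool goes at most 41.7 mm and 7.16 degrees, less where a joint would pass 70% of its speed; a pose out of reach is approached as far as the arm can. A call with a gripper value outside its range is refused whole. OPENING is the finger opening in mm, from 0 to 85.4, set as the call begins (- or left out, the last holds). The fingers move at their own pace and stop on an object; FORCE is the grip in N (left out, the last holds). Time passes only in rows, so rows that repeat a pose let the fingers close, or fill a call up. It gives the time, the measured TCP pose, the force, the opening and the grip force at its end, in the units of the state.
- get_obs(): the state, without advancing time (a new reading comes with each control period).
- read_camera(name): name is "scene" or "top" or "wrist"; returns (picture, depth): 480x640x3 uint8, blue, green, red; 480x640 float32, m along the optical axis (not along the pixel's ray), 0 where there is no reading.
- camera_info(name): a dict with "vertical_fov" (degrees; the focal length in pixels is half the picture's height over the tangent of half this angle, whatever the lens; pixels are square), "cx", "cy" (the principal point, pixels), "origin" and "attitude" of the camera in the world; the wrist camera has in their place "T_tool_cam" (4x4, takes a point from camera to tool coordinates, whose origin is the TCP and whose axes are the flange's). Camera axes: x right, y down, z forward; pixel columns grow to the right and rows downward; lengths in m; the calibration is good to about 2 mm. A picture is of the moment at which its call begins: read the wrist's pose just before it. camera_info takes no time and is no camera call.
- close_job(): hands the job in; it is judged then, once.
The state is a dict: "time_s": time; "q": joint angles; "qd": joint speeds; "tau": joint torques, N m; "eef_pos": TCP position; "ee_rot": TCP orientation; "contact_force": force on the tool from outside, world axes, zero at the start; "moment": the same for the moment, N m; "finger_gap": opening from 0.0 (shut) to 1.0 (fully open); "finger_force": force on a finger pad.
Only numpy, scipy, OpenCV 4.12 (cv2) and the standard library are available. Lean on these libraries where they do the work, as an engineer would, in place of code of your own. Each camera call takes 0.05 s, during which the arm holds its last target. There are 200 camera calls.

## Working session

There is one attempt and no reset: what is moved stays moved. The work goes in short steps, Python scripts to look and compute and a shell command to move; the robot and the scene stay as the last step left them, time stands still between calls to the robot, and variables do not carry over. Pictures are saved under pics/ and viewed, at most 10 in all, crops included, and the job is handed in when it is done.

```bash
mkdir -p pics; ls; python3 - <<'E'
from cell import *
import cv2,numpy as np
o=get_obs();print(o['time_s'],o['eef_pos'],np.round(o['ee_rot'],3).tolist())
for n in('top','scene'):
    p,d=read_camera(n);cv2.imwrite(f'pics/{n}.png',p);np.save(f'{n}.npy',d);print(n,camera_info(n))
print(camera_info('wrist'))
E
```

```text
pics
0.0 [0.24123262 0.57592497 0.23019615] [[-0.922, 0.386, -0.001], [0.386, 0.922, -0.002], [0.0, -0.002, -1.0]]
top {'vertical_fov': 57.99497638795466, 'cx': 325.7575986228789, 'cy': 238.83987618112462, 'origin': array([0.4222332 , 0.04091413, 1.07668344]), 'attitude': array([[ 0.02509484, -0.98534818,  0.16869857],
       [-0.99965525, -0.02603762, -0.00337841],
       [ 0.00772142, -0.16855564, -0.9856619 ]])}
scene {'vertical_fov': 46.34524282350337, 'cx': 315.30946484364824, 'cy': 239.98581072538812, 'origin': array([ 1.24384361, -0.44606956,  0.74569773]), 'attitude': array([[ 0.57586201,  0.51852648, -0.63207059],
       [ 0.81725781, -0.34455057,  0.46192487],
       [ 0.02174   , -0.78256961, -0.6221834 ]])}
{'vertical_fov': 69.32730662473966, 'cx': 313.95598057487405, 'cy': 242.86970485109688, 'T_tool_cam': array([[-1.24299513e-03, -9.57209341e-01, -2.89393732e-01,
         7.30926117e-02],
       [ 9.99998759e-01, -1.46981992e-03,  5.66466232e-04,
        -9.81933832e-04],
       [-9.67583442e-04, -2.89392668e-01,  9.57209981e-01,
        -1.42209088e-01],
       [ 0.00000000e+00,  0.00000000e+00,  0.00000000e+00,
         1.00000000e+00]])}
```

View pics/top.png

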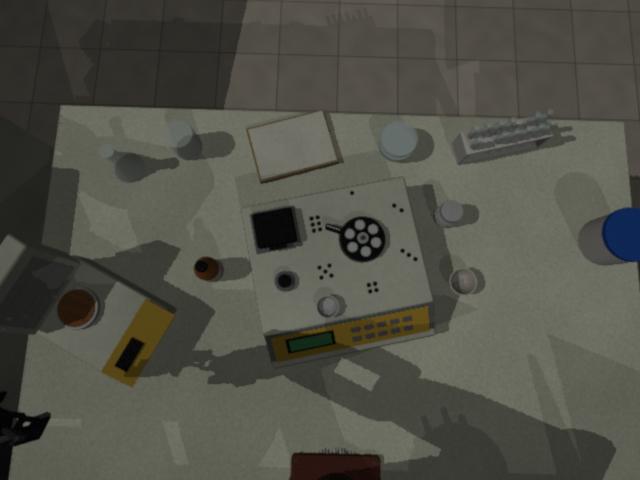

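View pics/scene.png

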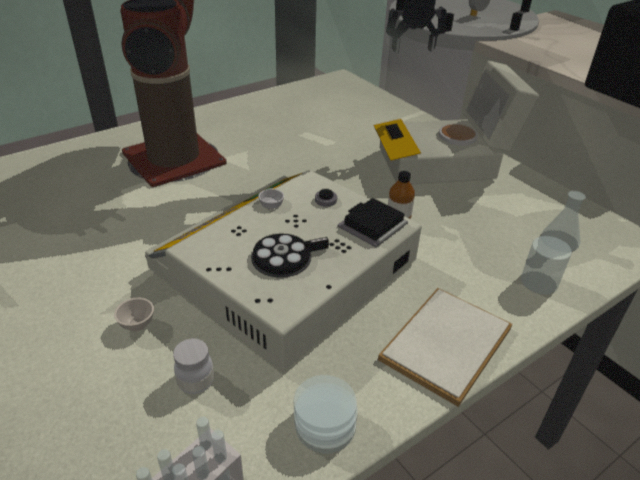

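The top view shows the tab end at (328,227), pointing at the six dots (315,223). Three dots is at (409,255), the hub at (362,238), the key at (286,281) and the dish at (330,305). The dish sits on the 4/5 side, so I'll go clockwise round the back. Next I fit the photometer's pose.

```bash
cat > h.py <<'E'
import numpy as np,cv2
from cell import *
def cam(n,o=None):
    c=camera_info(n);f=240/np.tan(np.radians(c['vertical_fov'])/2)
    if n=='wrist':
        T=np.eye(4);T[:3,:3]=o['ee_rot'];T[:3,3]=o['eef_pos'];T=T@c['T_tool_cam'];return f,c['cx'],c['cy'],T[:3,:3],T[:3,3]
    return f,c['cx'],c['cy'],np.array(c['attitude']),np.array(c['origin'])
def onplane(C,uv,z):
    f,cx,cy,R,t=C;d=R@np.array([(uv[0]-cx)/f,(uv[1]-cy)/f,1]);return t+d*(z-t[2])/d[2]
def fit(loc,w):  # 2D rigid, local->world
    loc=np.array(loc);w=np.array(w)[:,:2];a=loc@[1,1j];b=w@[1,1j]
    r=((b-b.mean())*(a-a.mean()).conj()).sum();th=np.angle(r);o=b.mean()-np.exp(1j*th)*a.mean()
    return o,th,np.abs(o+np.exp(1j*th)*a-b)
def dot(k): 
    a=np.radians(-60*(k-1));return np.array([.02+.112*np.cos(a),-.065+.112*np.sin(a)])
E
python3 - <<'E'
from h import *
C=cam('top')
px={1:(352,193),2:(398,208.5),3:(409,255),4:(372,287),5:(326,271),6:(316,223.5)}
L=[dot(k) for k in px]+[(.02,-.065),(-.04,.125)]
d=np.load('top.npy')
def P(u,v):
    f,cx,cy,R,t=C;z=d[v,u];return t+R@np.array([(u-cx)/f*z,(v-cy)/f*z,z])
print('deck',P(340,270),'key',P(286,281),'hub',P(362,238))
W=[onplane(C,p,.1) for p in px.values()]+[onplane(C,(362,238),.12),onplane(C,(286,281),P(286,281)[2])]
o,th,r=fit(L,W);print(o,np.degrees(th),np.round(r*1000,1))
for n,l in dict(hub=(.02,-.065),key=(-.04,.125)).items(): print(n,o+np.exp(1j*th)*(l[0]+1j*l[1]))
for n,p,z in (('tab',(328,227),.124),('dish',(330,303),.118)): print(n,onplane(C,p,z))
E
```

```text
deck [0.51878222 0.0035821  0.10007114] key [0.48929383 0.12264484 0.12224295] hub [ 0.58930265 -0.04324119  0.1241545 ]
(0.5566190108002742+0.012967175577943486j) 12.82056738435738 [0.4 1.5 0.4 2.  1.6 1.  2.4 3.4]
hub (0.590543810586193-0.045974388360293925j)
key (0.4898789038849989+0.12597495464176553j)
tab [0.61235044 0.03329738 0.124     ]
dish [0.44400045 0.02475803 0.118     ]
```

```bash
R='python3 -m crank'
python3 -m crank '[{"linear":[-26,-19,0],"spin":0},{"linear":[-52,-38,0],"spin":0},{"linear":[-78,-57,0],"spin":0},{"linear":[-104,-76,0],"spin":0},{"linear":[-130,-95,0],"spin":0}]' 0 20
python3 -m crank '[{"linear":[-26,-19,0],"spin":0},{"linear":[-52,-38,0],"spin":0},{"linear":[-78,-57,0],"spin":0},{"linear":[-104,-76,0],"spin":0},{"linear":[-130,-95,0],"spin":0}]'
python3 -m crank '[{"linear":[-26,-19,0],"spin":0},{"linear":[-52,-38,0],"spin":0},{"linear":[-78,-57,0],"spin":0},{"linear":[-104,-76,0],"spin":0},{"linear":[-130,-95,0],"spin":0}]'
python3 -m crank '[{"linear":[-26,-19,0],"spin":0},{"linear":[-52,-38,0],"spin":0},{"linear":[-78,-57,0],"spin":0},{"linear":[-104,-76,0],"spin":0},{"linear":[-127,-96,0],"spin":0}]'
python3 -m crank '[{"linear":[0,0,0],"spin":0},{"linear":[0,0,0],"spin":0},{"linear":[0,0,0],"spin":0},{"linear":[0,0,0],"spin":0},{"linear":[0,0,0],"spin":0}]'
python3 - <<'E'
from h import *
o=get_obs();p,d=read_camera('wrist');cv2.imwrite('pics/w1.png',p);np.save('w1.npy',d)
import pickle;pickle.dump(o,open('o1.pkl','wb'))
print(o['eef_pos'],o['ee_rot'].round(3).tolist(),o['q'],o['contact_force'])
E
```

```text
time_s: 0.52
eef_pos: [0.3249, 0.4371, 0.2307]
ee_rot: [[-0.922, 0.386, -0.001], [0.386, 0.922, -0.001], [0.0, -0.001, -1.0]]
contact_force: [1.2, -1.0, 0.4]
finger_gap: 0.298
finger_force: 0.0
time_s: 0.93
eef_pos: [0.4082, 0.2992, 0.231]
ee_rot: [[-0.922, 0.386, -0.0], [0.386, 0.922, -0.0], [0.0, -0.0, -1.0]]
contact_force: [1.2, 0.6, -0.4]
finger_gap: -0.005
finger_force: 0.0
time_s: 1.35
eef_pos: [0.4914, 0.1613, 0.2309]
ee_rot: [[-0.922, 0.387, -0.001], [0.387, 0.922, -0.0], [0.001, -0.0, -1.0]]
contact_force: [1.0, 0.2, -0.7]
finger_gap: 0.001
finger_force: 0.0
time_s: 1.77
eef_pos: [0.5717, 0.0236, 0.2308]
ee_rot: [[-0.922, 0.387, -0.001], [0.387, 0.922, 0.0], [0.001, -0.0, -1.0]]
contact_force: [0.1, -0.2, 0.2]
finger_gap: 0.002
finger_force: 0.0
time_s: 2.18
eef_pos: [0.5706, 0.0265, 0.2312]
ee_rot: [[-0.923, 0.385, -0.0], [0.385, 0.923, 0.0], [0.0, 0.0, -1.0]]
contact_force: [-0.0, 0.8, -0.3]
finger_gap: -0.0
finger_force: 0.0
[0.57059798 0.02646269 0.23123129] [[-0.923, 0.385, -0.0], [0.385, 0.923, 0.0], [0.0, 0.0, -1.0]] [-5.26238197e+00  5.32425932e+00  9.56594026e+01  1.47844739e-02
  7.90353190e+01 -7.26216984e+01] [-0.0439203   0.83299882 -0.29600784]
```

View pics/w1.png

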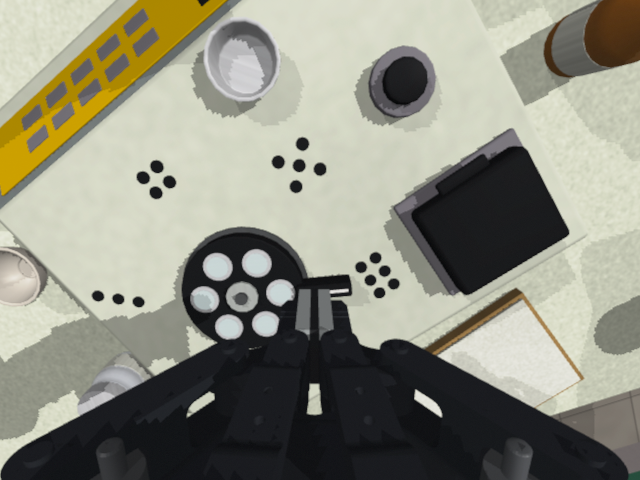

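The wrist view shows the hub at (241,297), the tab end at (350,286), the key at (405,80), three dots at (118,299) and the dish at (242,60). The finger tips are above and behind the tab.

```bash
python3 - <<'E'
from h import *
import pickle
o1=pickle.load(open('o1.pkl','rb'));C=cam('wrist',o1);d=np.load('w1.npy')
px={3:(118,299),4:(156.5,180),5:(299,165),6:(377.5,276)}
f,cx,cy,R,t=C
z=d[80,405];kz=(t+R@np.array([(405-cx)/f*z,(80-cy)/f*z,z]))[2]
L=[dot(k) for k in px]+[(.02,-.065),(-.04,.125)]
W=[onplane(C,p,.1) for p in px.values()]+[onplane(C,(241,297),.124),onplane(C,(405,80),kz)]
o,th,r=fit(L,W);print(o,np.degrees(th),np.round(r*1000,1),kz)
e=np.exp(1j*th)
for n,l in dict(hub=(.02,-.065),key=(-.04,.125)).items(): print(n,o+e*(l[0]+1j*l[1]))
for n,p,z in (('tabend',(350,286),.124),('dish',(242,58),.118)): print(n,onplane(C,p,z))
hub=o+e*(.02-.065j)
# finger waypoints in tool axes from present
Rt=o1['ee_rot'];p0=o1['eef_pos']
for a in list(range(110,-81,-10)):
    w=hub+.072*np.exp(1j*np.radians(a));dv=Rt.T@np.array([w.real-p0[0],w.imag-p0[1],0]);print(a,np.round(dv[:2]*1000,1))
E
```

```text
(0.5590229019845045+0.01234303270736343j) 12.92204340786964 [0.3 0.5 0.2 1.  2.1 1.1] 0.12110809799651678
hub (0.5930520393658832-0.046538354921319816j)
key (0.49208275281873726+0.12523243180960345j)
tabend [0.61567595 0.03719159 0.124     ]
dish [0.43767798 0.02956675 0.118     ]
110 [-0.1 -5.8]
100 [-10.    1.9]
90 [-21.1   7.7]
80 [-33.1  11.5]
70 [-45.5  13.2]
60 [-58.   12.7]
50 [-70.3  10. ]
40 [-81.9   5.2]
30 [-92.5  -1.5]
20 [-101.8  -10. ]
10 [-109.5  -19.9]
0 [-115.3  -31. ]
-10 [-119.1  -43. ]
-20 [-120.8  -55.4]
-30 [-120.2  -67.9]
-40 [-117.5  -80.2]
-50 [-112.8  -91.8]
-60 [-106.1 -102.4]
-70 [ -97.6 -111.7]
-80 [ -87.7 -119.4]
```

```bash

python3 -m crank '[{"linear":[0,-6,20],"spin":0},{"linear":[0,-6,40],"spin":0},{"linear":[0,-6,60],"spin":0},{"linear":[0,-6,75],"spin":0},{"linear":[0,-6,85],"spin":0}]' | grep -E 'pos|force'
python3 -m crank '[{"linear":[0,0,8],"spin":0},{"linear":[0,0,16],"spin":0},{"linear":[0,0,24],"spin":0},{"linear":[0,0,31],"spin":0},{"linear":[0,0,34],"spin":0}]' | grep -E 'pos|force'
python3 -m crank '[{"linear":[-2,2,0],"spin":0},{"linear":[-4,3,0],"spin":0},{"linear":[-6,5,0],"spin":0},{"linear":[-8,6,0],"spin":0},{"linear":[-10,8,0],"spin":0}]' | grep -E 'pos|force'
python3 -m crank '[{"linear":[-2,1,0],"spin":0},{"linear":[-4,2,0],"spin":0},{"linear":[-6,3,0],"spin":0},{"linear":[-8,5,0],"spin":0},{"linear":[-11,6,0],"spin":0}]' | grep -E 'pos|force'
python3 -m crank '[{"linear":[-2,1,0],"spin":0},{"linear":[-5,2,0],"spin":0},{"linear":[-7,2,0],"spin":0},{"linear":[-10,3,0],"spin":0},{"linear":[-12,4,0],"spin":0}]' | grep -E 'pos|force'
python3 -m crank '[{"linear":[-2,0,0],"spin":0},{"linear":[-5,1,0],"spin":0},{"linear":[-7,1,0],"spin":0},{"linear":[-10,2,0],"spin":0},{"linear":[-12,2,0],"spin":0}]' | grep -E 'pos|force'
python3 - <<'E'
from h import *
p,d=read_camera('top');cv2.imwrite('pics/t2.png',cv2.resize(p[150:350,200:480],None,fx=2.8,fy=2.8,interpolation=2))
print(get_obs()['eef_pos'])
E
```

```text
eef_pos: [0.5676, 0.0206, 0.1444]
contact_force: [-0.2, -0.4, -1.1]
finger_force: 0.0
eef_pos: [0.5685, 0.0197, 0.1114]
contact_force: [-0.8, 0.4, 0.2]
finger_force: 0.0
eef_pos: [0.5818, 0.0231, 0.1128]
contact_force: [0.1, 0.4, 0.3]
finger_force: 0.0
eef_pos: [0.5938, 0.0247, 0.1123]
contact_force: [-0.3, -0.2, -0.5]
finger_force: 0.0
eef_pos: [0.6061, 0.0234, 0.112]
contact_force: [-2.9, 0.3, 0.7]
finger_force: 1.3
eef_pos: [0.6186, 0.0208, 0.1123]
contact_force: [-0.8, 0.1, -0.0]
finger_force: 0.7
[0.61892212 0.02059123 0.11243107]
```

View pics/t2.png

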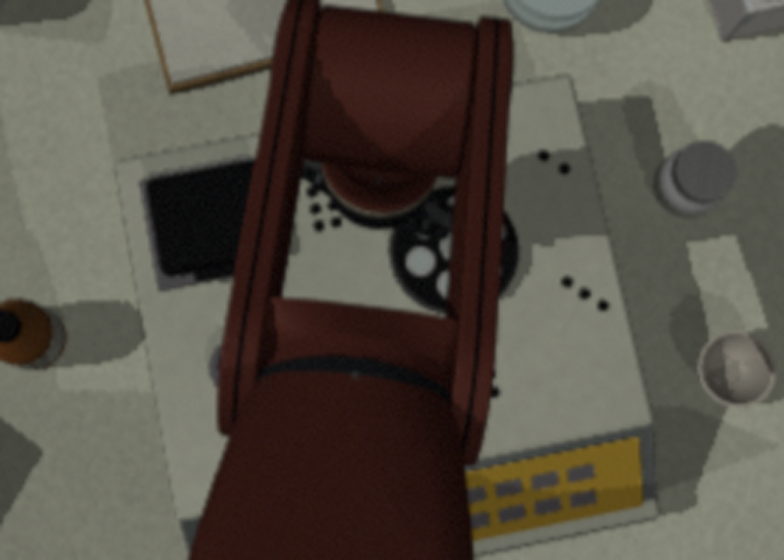

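The arm hides the tab, but the force peaked at 2.9 N and then fell, so the turret is turning. I'll continue the arc.

```bash

python3 -m crank '[{"linear":[-2,0,0],"spin":0},{"linear":[-5,0,0],"spin":0},{"linear":[-7,0,0],"spin":0},{"linear":[-10,0,0],"spin":0},{"linear":[-12,0,0],"spin":0}]' | grep -E 'pos|force'
python3 -m crank '[{"linear":[-2,-1,0],"spin":0},{"linear":[-5,-1,0],"spin":0},{"linear":[-7,-2,0],"spin":0},{"linear":[-10,-2,0],"spin":0},{"linear":[-12,-3,0],"spin":0}]' | grep -E 'pos|force'
python3 -m crank '[{"linear":[-2,-1,0],"spin":0},{"linear":[-5,-2,0],"spin":0},{"linear":[-7,-3,0],"spin":0},{"linear":[-10,-4,0],"spin":0},{"linear":[-12,-5,0],"spin":0}]' | grep -E 'pos|force'
python3 -m crank '[{"linear":[-2,-1,0],"spin":0},{"linear":[-4,-3,0],"spin":0},{"linear":[-6,-4,0],"spin":0},{"linear":[-8,-5,0],"spin":0},{"linear":[-11,-7,0],"spin":0}]' | grep -E 'pos|force'
python3 -m crank '[{"linear":[-2,-2,0],"spin":0},{"linear":[-4,-3,0],"spin":0},{"linear":[-6,-5,0],"spin":0},{"linear":[-7,-7,0],"spin":0},{"linear":[-9,-8,0],"spin":0}]' | grep -E 'pos|force'
python3 -m crank '[{"linear":[-2,-2,0],"spin":0},{"linear":[-3,-4,0],"spin":0},{"linear":[-5,-6,0],"spin":0},{"linear":[-6,-8,0],"spin":0},{"linear":[-8,-10,0],"spin":0}]' | grep -E 'pos|force'
python3 -m crank '[{"linear":[-1,-2,0],"spin":0},{"linear":[-2,-4,0],"spin":0},{"linear":[-4,-7,0],"spin":0},{"linear":[-5,-9,0],"spin":0},{"linear":[-6,-11,0],"spin":0}]' | grep -E 'pos|force'
python3 - <<'E'
from h import *
p,d=read_camera('scene');cv2.imwrite('pics/s2.png',cv2.resize(p[150:350,180:460],None,fx=2.8,fy=2.8,interpolation=2))
v=get_obs()['eef_pos'][:2]-[.5925,-.0465];print(v,np.degrees(np.arctan2(v[1],v[0])),np.hypot(*v))
E
```

```text
eef_pos: [0.6297, 0.0159, 0.1125]
contact_force: [-0.6, 0.2, 0.5]
finger_force: 0.2
eef_pos: [0.6395, 0.0085, 0.1124]
contact_force: [-0.0, 0.4, -0.1]
finger_force: 0.0
eef_pos: [0.6484, -0.0008, 0.1123]
contact_force: [-0.1, -0.6, -0.0]
finger_force: 0.0
eef_pos: [0.6555, -0.0111, 0.1123]
contact_force: [-2.7, 2.3, 1.1]
finger_force: 1.8
eef_pos: [0.6606, -0.0223, 0.1121]
contact_force: [-1.3, 2.5, 0.2]
finger_force: 1.0
eef_pos: [0.6645, -0.0348, 0.1125]
contact_force: [-0.9, 0.8, 0.8]
finger_force: 0.7
eef_pos: [0.6658, -0.0474, 0.1124]
contact_force: [-0.0, 0.5, -0.5]
finger_force: 0.2
[ 0.07326521 -0.00133917] -1.0471611562904015 0.073277452625666
```

View pics/s2.png

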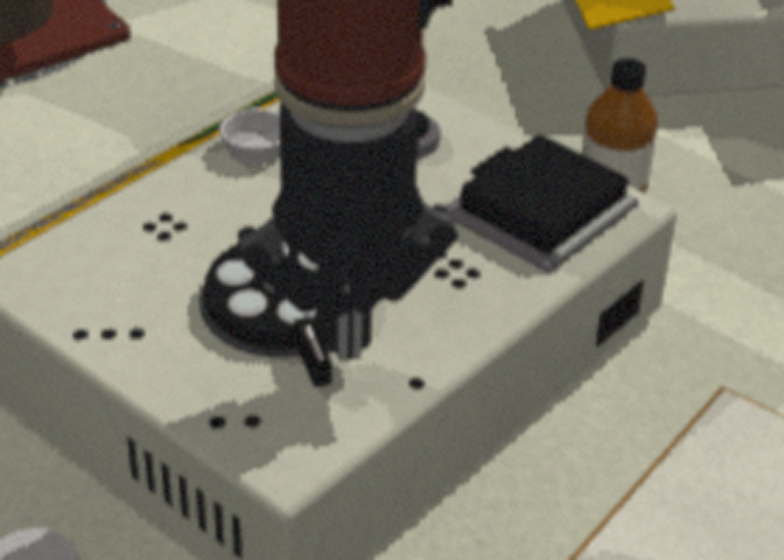

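The tab end is at (318,375), between one dot (417,383) and two dots (235,421), with the finger behind it. I'll keep going.

```bash

python3 -m crank '[{"linear":[-1,-2,0],"spin":0},{"linear":[-2,-5,0],"spin":0},{"linear":[-2,-7,0],"spin":0},{"linear":[-3,-10,0],"spin":0},{"linear":[-4,-12,0],"spin":0}]' | grep -E 'pos|force'
python3 -m crank '[{"linear":[0,-2,0],"spin":0},{"linear":[-1,-5,0],"spin":0},{"linear":[-1,-7,0],"spin":0},{"linear":[-2,-10,0],"spin":0},{"linear":[-2,-12,0],"spin":0}]' | grep -E 'pos|force'
python3 -m crank '[{"linear":[0,-2,0],"spin":0},{"linear":[0,-5,0],"spin":0},{"linear":[0,-7,0],"spin":0},{"linear":[0,-10,0],"spin":0},{"linear":[0,-12,0],"spin":0}]' | grep -E 'pos|force'
python3 -m crank '[{"linear":[1,-2,0],"spin":0},{"linear":[1,-5,0],"spin":0},{"linear":[2,-7,0],"spin":0},{"linear":[2,-10,0],"spin":0},{"linear":[3,-12,0],"spin":0}]' | grep -E 'pos|force'
python3 -m crank '[{"linear":[1,-2,0],"spin":0},{"linear":[2,-5,0],"spin":0},{"linear":[3,-7,0],"spin":0},{"linear":[4,-10,0],"spin":0},{"linear":[5,-12,0],"spin":0}]' | grep -E 'pos|force'
python3 -m crank '[{"linear":[1,-2,0],"spin":0},{"linear":[3,-4,0],"spin":0},{"linear":[4,-6,0],"spin":0},{"linear":[6,-9,0],"spin":0},{"linear":[7,-11,0],"spin":0}]' | grep -E 'pos|force'
python3 -m crank '[{"linear":[2,-2,0],"spin":0},{"linear":[3,-4,0],"spin":0},{"linear":[5,-6,0],"spin":0},{"linear":[7,-8,0],"spin":0},{"linear":[8,-9,0],"spin":0}]' | grep -E 'pos|force'
python3 - <<'E'
from h import *
p,d=read_camera('scene');cv2.imwrite('pics/s3.png',cv2.resize(p[150:350,180:460],None,fx=2.8,fy=2.8,interpolation=2))
v=get_obs()['eef_pos'][:2]-[.5925,-.0465];print(v,np.degrees(np.arctan2(v[1],v[0])),np.hypot(*v))
E
```

```text
eef_pos: [0.6646, -0.0599, 0.1123]
contact_force: [0.2, -0.2, 0.5]
finger_force: 0.0
eef_pos: [0.6619, -0.0717, 0.1123]
contact_force: [-0.6, -0.3, 0.7]
finger_force: 0.0
eef_pos: [0.6571, -0.0827, 0.1123]
contact_force: [0.2, 0.8, 0.4]
finger_force: 0.0
eef_pos: [0.6497, -0.0923, 0.1123]
contact_force: [0.7, 2.8, 0.6]
finger_force: 1.0
eef_pos: [0.6403, -0.102, 0.1123]
contact_force: [0.8, 2.1, 0.1]
finger_force: 0.7
eef_pos: [0.6294, -0.1092, 0.1123]
contact_force: [-0.3, 1.5, 0.4]
finger_force: 0.3
eef_pos: [0.6185, -0.1143, 0.1122]
contact_force: [0.0, -0.5, 0.2]
finger_force: 0.0
[ 0.02593523 -0.0678496 ] -69.0808528544436 0.07263748223759017
```

View pics/s3.png

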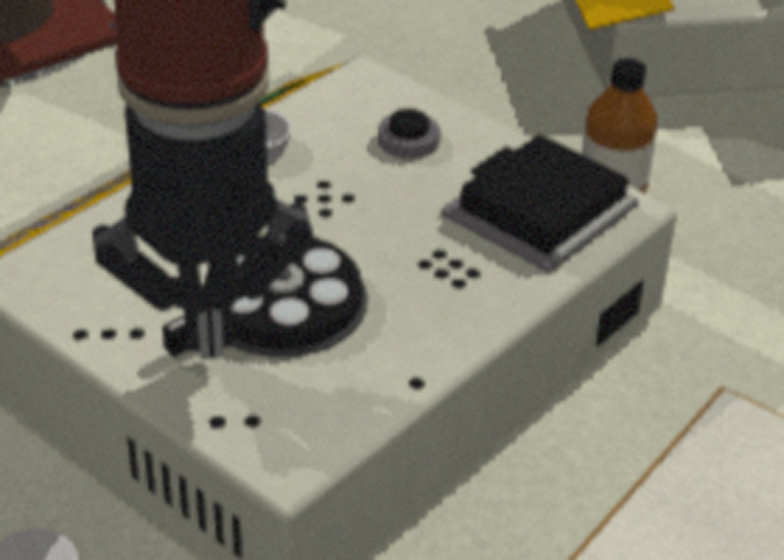

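The tab end is at (175,340), beside three dots (108,333), and the force is zero. I'll back off, lift and go above the key.

```bash

python3 -m crank '[{"linear":[-2,2,0],"spin":0},{"linear":[-4,5,0],"spin":0},{"linear":[-6,8,0],"spin":0},{"linear":[-6,8,12],"spin":0},{"linear":[-6,8,-10],"spin":0}]' | grep -E 'pos|force' >/dev/null & 
kill %1; wait; python3 - <<'E'
from h import *
import pickle
o=get_obs();print(o['time_s'],o['eef_pos'],o['contact_force'])
o1=pickle.load(open('o1.pkl','rb'));f,cx,cy,R,t=cam('wrist',o1);d=np.load('w1.npy')
for u,v in((405,80),(405,95),(395,85),(415,72),(378,92),(384,100),(432,80),(430,95),(375,75)):
    z=d[v,u];print(u,v,(t+R@np.array([(u-cx)/f*z,(v-cy)/f*z,z])).round(4))
E
```

```text
10.7167 [ 0.61843523 -0.1143496   0.11222121] [-0.82085041 -0.32983004  0.44233759]
405 80 [0.4922 0.1241 0.1211]
405 95 [0.501  0.1214 0.1204]
395 85 [0.4925 0.1171 0.1205]
415 72 [0.4901 0.1316 0.1214]
378 92 [0.4918 0.107  0.1113]
384 100 [0.4983 0.1092 0.1113]
432 80 [0.499  0.1441 0.1112]
430 95 [0.5076 0.1398 0.1117]
375 75 [0.4808 0.1087 0.1116]
```

That call had a wrong sign (+z is down). I killed it before it moved the arm: the pose and clock are unchanged. The housing sits 10 mm below the key's top, so the fingers will clear it.

```bash

python3 -m crank '[{"linear":[-2,2,0],"spin":0},{"linear":[-4,5,0],"spin":0},{"linear":[-6,8,0],"spin":0},{"linear":[-6,8,-10],"spin":0},{"linear":[-6,8,-30],"spin":0}]' | grep -E 'pos|force'
python3 -m crank '[{"linear":[0,0,-20],"spin":0},{"linear":[0,0,-40],"spin":0},{"linear":[0,0,-60],"spin":0},{"linear":[0,0,-70],"spin":0},{"linear":[0,0,-75],"spin":0}]' | grep -E 'pos|force'
python3 -m crank '[{"linear":[22,16,0],"spin":0},{"linear":[43,33,0],"spin":0},{"linear":[65,49,0],"spin":0},{"linear":[86,66,0],"spin":0},{"linear":[108,82,0],"spin":0}]' | grep -E 'pos|force'
python3 -m crank '[{"linear":[22,16,0],"spin":0},{"linear":[43,33,0],"spin":0},{"linear":[65,49,0],"spin":0},{"linear":[86,66,0],"spin":0},{"linear":[108,82,0],"spin":0}]' | grep -E 'pos|force'
python3 -m crank '[{"linear":[0,0,20],"spin":0},{"linear":[0,0,40],"spin":0},{"linear":[0,0,55],"spin":0},{"linear":[0,0,65],"spin":0},{"linear":[0,0,65],"spin":0}]' | grep -E 'pos|force'
python3 - <<'E'
from h import *
print(get_obs()['eef_pos'])
p,d=read_camera('top');q,d=read_camera('wrist')
p=cv2.resize(p[160:340,220:440],None,fx=2.6,fy=2.6,interpolation=2)[:468,:320+252-232]
q=cv2.resize(q,(460,345)); im=np.zeros((480,800,3),np.uint8);im[:p.shape[0],:p.shape[1]]=p;im[:345,340:]=q
cv2.imwrite('pics/k.png',im)
cv2.imwrite('pics/sc4.png',cv2.resize(read_camera('scene')[0][150:350,180:460],None,fx=2.8,fy=2.8,interpolation=2))
E
```

```text
eef_pos: [0.6259, -0.1081, 0.1399]
contact_force: [-0.2, -0.5, -0.9]
finger_force: 0.0
eef_pos: [0.6289, -0.1092, 0.2203]
contact_force: [1.1, 0.7, 1.1]
finger_force: 0.0
eef_pos: [0.5585, 0.0094, 0.2162]
contact_force: [0.5, -0.1, -0.6]
finger_force: 0.0
eef_pos: [0.4905, 0.1268, 0.2164]
contact_force: [0.8, 0.4, -0.2]
finger_force: 0.0
eef_pos: [0.4896, 0.1255, 0.1492]
contact_force: [-0.9, 0.4, -0.3]
finger_force: 0.0
[0.48958663 0.12554817 0.14918803]
```

View pics/sc4.png

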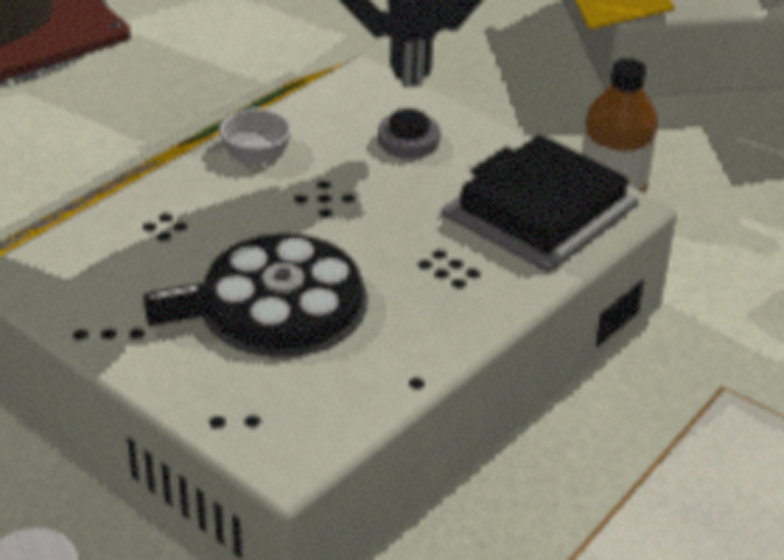

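View pics/k.png

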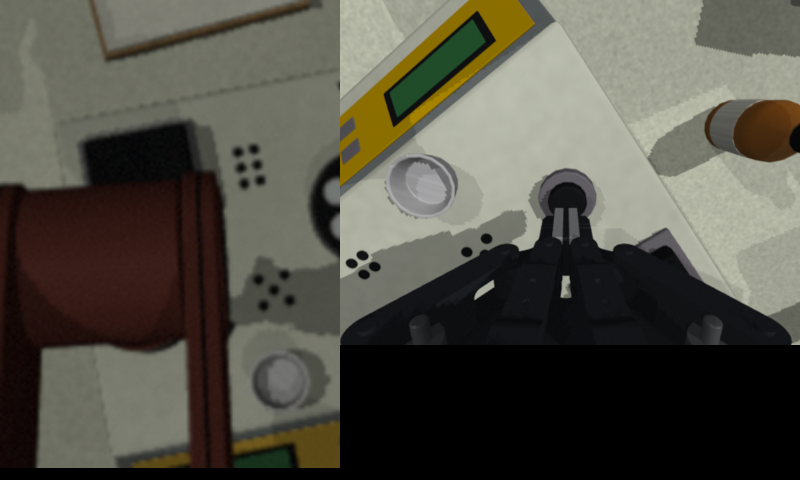

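The tab is near three dots, with its end at (147,293), and the finger is over the key. Before pressing I check the seated angle by projection.

```bash
python3 - <<'E'
from h import *
f,cx,cy,R,t=cam('scene')
def pr(x):
    c=R.T@(np.array(x)-t);return np.round(((c[0]/c[2]*f+cx-180)*2.8,(c[1]/c[2]*f+cy-150)*2.8),0)
h=np.array([.5925,-.0465,.124]);print('hub',pr(h))
for a in(-97,-102,-107,-112,-117):
    r=np.radians(a);print(a,pr(h+.088*np.array([np.cos(r),np.sin(r),0])))
r=np.radians(-107.1);print('dots',pr(h+[.112*np.cos(r),.112*np.sin(r),-.024]))
E
```

```text
hub [280. 270.]
-97 [148. 311.]
-102 [144. 303.]
-107 [141. 296.]
-112 [139. 288.]
-117 [138. 280.]
dots [105. 332.]
```

```bash

python3 -m crank '[{"linear":[0,0,8],"spin":0},{"linear":[0,0,15],"spin":0},{"linear":[0,0,20],"spin":0},{"linear":[0,0,25],"spin":0},{"linear":[0,0,27],"spin":0}]' | grep -E 'pos|force'
python3 -m crank '[{"linear":[0,0,1],"spin":0},{"linear":[0,0,2],"spin":0},{"linear":[0,0,3],"spin":0},{"linear":[0,0,4],"spin":0},{"linear":[0,0,4],"spin":0}]' | grep -E 'pos|force'
python3 -m crank '[{"linear":[0,0,0.5],"spin":0},{"linear":[0,0,1],"spin":0},{"linear":[0,0,1.5],"spin":0},{"linear":[0,0,2],"spin":0},{"linear":[0,0,2],"spin":0}]' | grep -E 'pos|force'

```

```text
eef_pos: [0.4912, 0.1256, 0.1242]
contact_force: [-0.2, 0.0, -0.2]
finger_force: 0.0
eef_pos: [0.4918, 0.1257, 0.1213]
contact_force: [-0.9, -0.6, 0.7]
finger_force: 0.0
eef_pos: [0.4919, 0.1257, 0.1194]
contact_force: [-0.6, 0.4, 1.9]
finger_force: 1.0
```

Contact is near z = 0.121. I'll press on until the force clearly passes 4 N.

```bash

python3 -m crank '[{"linear":[0,0,0.5],"spin":0},{"linear":[0,0,1],"spin":0},{"linear":[0,0,1.5],"spin":0},{"linear":[0,0,2],"spin":0},{"linear":[0,0,2],"spin":0}]' | grep -E 'pos|force'
python3 -m crank '[{"linear":[0,0,0.5],"spin":0},{"linear":[0,0,1],"spin":0},{"linear":[0,0,1.5],"spin":0},{"linear":[0,0,2],"spin":0},{"linear":[0,0,2],"spin":0}]' | grep -E 'pos|force'
python3 -m crank '[{"linear":[0,0,0.3],"spin":0},{"linear":[0,0,0.5],"spin":0},{"linear":[0,0,0.7],"spin":0},{"linear":[0,0,1],"spin":0},{"linear":[0,0,1],"spin":0}]' | grep -E 'pos|force'

```

```text
eef_pos: [0.4919, 0.1257, 0.1174]
contact_force: [-0.7, 0.1, 3.1]
finger_force: 1.5
eef_pos: [0.492, 0.1257, 0.116]
contact_force: [-1.9, -0.8, 8.2]
finger_force: 3.8
eef_pos: [0.492, 0.1257, 0.1159]
contact_force: [-5.3, 0.0, 14.0]
finger_force: 7.0
```

It has bottomed at 14 N with the tip stopped at 0.116. Now I release it, lift clear and check.

```bash

python3 -m crank '[{"linear":[0,0,-2],"spin":0},{"linear":[0,0,-4],"spin":0},{"linear":[0,0,-7],"spin":0},{"linear":[0,0,-12],"spin":0},{"linear":[0,0,-25],"spin":0}]' | grep -E 'pos|force'
python3 -m crank '[{"linear":[0,0,-20],"spin":0},{"linear":[0,0,-40],"spin":0},{"linear":[0,0,-60],"spin":0},{"linear":[0,0,-75],"spin":0},{"linear":[0,0,-80],"spin":0}]' | grep -E 'pos|force'
python3 -m crank '[{"linear":[-5,20,0],"spin":0},{"linear":[-10,40,0],"spin":0},{"linear":[-15,60,0],"spin":0},{"linear":[-20,80,0],"spin":0},{"linear":[-25,100,0],"spin":0}]' | grep -E 'pos|force'
python3 -m crank '[{"linear":[0,10,0],"spin":0},{"linear":[0,10,0],"spin":0},{"linear":[0,10,0],"spin":0},{"linear":[0,10,0],"spin":0},{"linear":[0,10,0],"spin":0}]' | grep -E 'pos|force'
python3 - <<'E'
from h import *
o=get_obs();print(o['time_s'],o['eef_pos'])
p,d=read_camera('top')
f,cx,cy,R,t=cam('top')
z=d[281,286];print('key z',(t+R@np.array([(286-cx)/f*z,(281-cy)/f*z,z])))
c=cv2.resize(p[165:325,240:440],None,fx=4,fy=3.75*4/3.75,interpolation=2)[:600]
cv2.imwrite('pics/t5.png',cv2.resize(p[180:325,260:440],None,fx=4,fy=4,interpolation=2))
def pr(x):
    c=R.T@(np.array(x)-t);return np.round(((c[0]/c[2]*f+cx-260)*4,(c[1]/c[2]*f+cy-180)*4),0)
h=np.array([.5915,-.0463,.124]);print('hub',pr(h))
for a in(-97,-102,-107,-112,-117):
    r=np.radians(a);print(a,pr(h+.088*np.array([np.cos(r),np.sin(r),0])))
E
```

```text
eef_pos: [0.49, 0.1255, 0.1375]
contact_force: [-0.4, 0.4, -1.0]
finger_force: 0.0
eef_pos: [0.4929, 0.1258, 0.222]
contact_force: [0.3, 0.6, 0.8]
finger_force: 0.0
eef_pos: [0.5534, 0.2089, 0.218]
contact_force: [-0.2, 0.7, 0.0]
finger_force: 0.0
eef_pos: [0.5568, 0.2167, 0.2191]
contact_force: [0.8, 0.0, 0.2]
finger_force: 0.0
17.1167 [0.55682054 0.21666645 0.21911317]
key z [0.48926882 0.12261435 0.122599  ]
hub [413. 228.]
-97 [570. 251.]
-102 [568. 265.]
-107 [564. 278.]
-112 [560. 291.]
-117 [554. 303.]
```

View pics/t5.png

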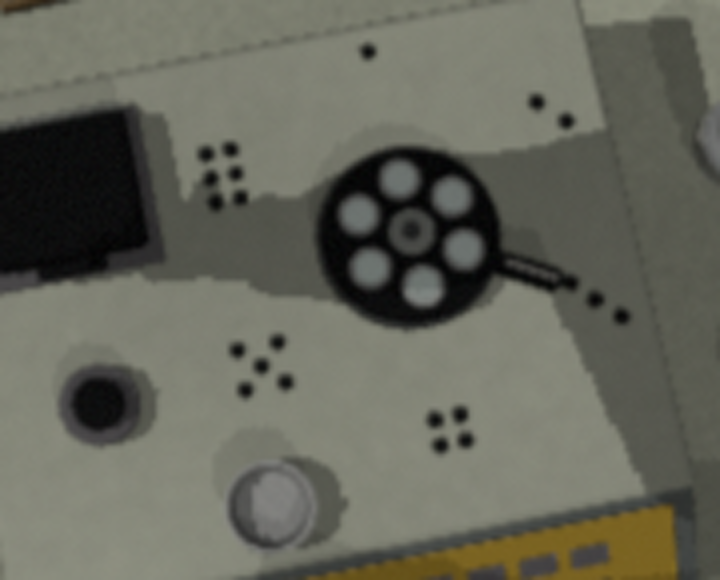

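The tab end at about (560,277) matches the three-dots prediction of (564,278). The key is back up at z 0.1226, and the dish, at (272,503) in this crop, hasn't moved. Handing in.

```bash
python3 -c "from cell import close_job;print(close_job())"
```

```text
the job is handed in; nothing more can be done
None
```

The job is handed in at about 17 s: the turret is clicked in at three dots, and the read key was then pressed fully down and came back up; the fingertips only pushed, the dish is where it was, and the arm never came near the bottle, bowl or jar.

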